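# Re-zero the grinder's burr dial under its sliding cover

## Robot

A 7-joint arm with a two-finger parallel gripper is mounted at the origin on the work surface. World frame = base frame: x ahead of the robot, y to its left, z up, the work surface at z = 0. Lengths are in m, angles in degrees, forces in N, time in s.
With the tool pointing down it reaches from about 0.425 to 0.95 m from the base axis. Payload 4.7 kg.
Tool frame: the origin (TCP) lies at the very end of the fingers, on their centre line; the grasp point (between the pads) lies 19 mm behind it (manip.grip_depth is the distance from the TCP to the grasp point, in m); z points along the fingers, y is the direction in which the jaws open and shut (so a half turn about z gives the same grasp; the last joint's range is limited). The gripper opens to 87 mm and grips with 3 to 60 N. Pads are 19 mm wide; open, the fingers measure 117 mm over their backs; the gripper's body (75 mm by 190 mm) begins 51 mm behind the grasp point.
Start: joints at [-69.437, 26.849, -2.785, 87.806, 1.381, 65.374, -4.715], TCP at [0.255, 0.625, 0.223] pointing down, gripper open.
Joint ranges: [-148.3, 148.3], [-19.14, 114.17], [-79.39, 73.82], [5.75, 140.21], [-59.74, 239.74], [12.07, 113.84], [-152.46, 152.46]. Speed limits (degrees/s): [147.25, 147.25, 180, 180, 180, 180, 180].

## Interface

Orientations are given as [roll, pitch, yaw] about the fixed x, y, z axes, in that order (R = Rz(yaw) Ry(pitch) Rx(roll)).
In Python, from cell import manip gives the robot as it stands.
- The arm moves only by the tool move_arm, never from a script. Its arguments are lists of equal length, an entry for each row: "slide": the shift along the tool's x, y, z in m, a list of three; "yaw": the turn about the tool's z in rad. A call has 1 to 12 rows; each row is the pose to reach, as a shift and turn from the pose commanded when the call began, along the tool's axes at that moment; what a row does not reach only later rows make up. A row lasts 1/10 s, in which the tool goes at most 50 mm and 8.59 degrees, less where a joint would pass 70% of its speed; a pose out of reach is approached as far as the arm can. A call with a gripper value outside its range is refused whole. "fingers" is the finger opening in m, from 0 to 0.087, set as the call begins (left out, the last holds). The fingers move at their own pace and stop on an object; the grip force is fixed at half the most. Time passes only in rows, so rows that repeat a pose let the fingers close. It gives the time, the measured TCP pose, the force and the opening at its end, in the units of the state.
- manip.observe(): the state, without advancing time (a new reading comes with each control period).
- manip.get_image(name): name is "scene" or "side" or "wrist"; returns (picture, depth): 384x512x3 uint8, red, green, blue; 384x512 float32, m along the optical axis (not along the pixel's ray), 0 where there is no reading.
- manip.camera_params(name): a dict with "intrinsics" (3x3 intrinsics, pixels), "position" and "orientation" of the camera in the world; the wrist camera has in their place "hand_eye" (4x4, takes a point from camera to tool coordinates, whose origin is the TCP and whose axes are the flange's). Camera axes: x right, y down, z forward; pixel columns grow to the right and rows downward; lengths in m; the calibration is good to about 2 mm. A picture is of the moment at which its call begins: read the wrist's pose just before it. camera_params takes no time and is no camera call.
- manip.finish_job(): hands the job in, once; it reports no verdict.
The state is a dict: "time": time; "joint_pos": joint angles; "joint_velocities": joint speeds; "joint_efforts": joint torques, N m; "tool_pos": TCP position; "ee_rot": TCP orientation; "ft_force": force on the tool from outside, world axes, zero at the start; "moment": the same for the moment, N m; "gripper_width": opening from 0.0 (shut) to 1.0 (fully open).
Only numpy, scipy, OpenCV 4.12 (cv2) and the standard library are available. Lean on these libraries where they do the work, as an engineer would, in place of code of your own. Each camera call takes 0.05 s, during which the arm holds its last target.

## Task

Re-zero the grinder's burr dial: hold the cover's release tab down while sliding the cover away from the motor tower until it is fully open and the tab springs up to lock it there. Then turn the dial clockwise (seen from above) all the way to its stop, back it off exactly two clicks, and let go, leaving the cover locked open. Do not disturb the cup, the dosing tube or the tamper.

Things in the scene. Friction and masses are not known exactly. Their poses are not given: they have to be found in the camera images.
- grinder: Dark metal grinder fixed on the counter: low bed 132 mm wide (x), y -165 to +260 mm; at y = +195 a motor tower (120 mm diameter) with clear hopper, 312 mm high. Origin: on the dial's axis at counter height, z up, +y along the bed to the tower; the cover opens towards -y. Rails on both long edges (|x| 57 to 66 mm): for y under -5, 83 mm high with lips in to |x| = 46; beside the dial 73 mm high.
- well_rim (a point): Point on the dial's axis 64 mm above the counter, level with the bed's top; axes as the grinder's. Centre of the square well that holds the dial: 100 mm in x, y from -50 to +55 mm, floor 25 mm above the counter. The closed cover hides it.
- tab_ridge (a point): Centre of the release tab's thumb ridge: 40 mm (x) by 10 mm (y), 14 mm tall; axes as the grinder's. It can be pinched across y from above. Closed: at y = -30 mm from the dial's axis, 88 mm above the counter (ridge top 95 mm). Open: y = -130 mm.
- tab_plate (a point): Top of the tab's flat plate at the ridge's foot, 81 mm above the counter when up. Plate 84 x 44 mm (x, y), part of the cover and 11 mm proud of it. Two side ears stand in notches of the rail lips: the cover is locked until the tab is over 3 mm down, and the ears spring up in other notches at the open end. Press the plate with fingertips, or pinch the ridge and push down.
- tab (a joint): How far the release tab is pressed down, m: 0 up, 0.005 fully down (spring 2.5 N at the start, 5 N fully down; at least 3 mm down while the ears run under the lips).
- cover (a joint): How far the aluminium cover plate (110 x 108 mm, top 70 mm above the counter) has slid open towards the grinder's -y, m: 0 closed over the dial, 0.100 fully open at its stop. Sliding resistance 1 to 2 N.
- dial_grip (a point): On the dial's axis, 50 mm above the counter: in the dial's upright grip bar, 44 mm long (this frame's x, turning with the dial), 12 mm thick (y), from 33 to 60 mm above the counter, on a round skirt of 60 mm diameter. Fingers go into the well on either side of the bar, opened to 30 to 45 mm. The marked bar end (+x) points at white ticks on the well floor, one per click; the broad one is the stop.
- dial (a joint): Dial angle, rad: 0 at the clockwise stop (seen from above), growing anticlockwise to 1.6. Spring clicks every 18 degrees (0.314 rad) from the stop; let go, it snaps into the nearest. It starts 3 or 4 clicks from the stop. About 0.03 N m turns it over a click. At 0 the bar lies 0.65 rad clockwise of the grinder's x axis.
- cup_mid (a point): Centre, half-way up, of a white ceramic espresso cup, 68 mm in diameter, 58 mm high. Bystander.
- tube_mid (a point): Centre of an upright clear acrylic dosing tube, 60 mm in diameter, 85 mm high. Bystander.
- tamper_mid (a point): Centre of an upright steel tamper, 58 mm in diameter, 86 mm high. Bystander.

How it is judged (in metres and radians):
On the way, in this order (a step that is already met when the one before it is completed fails the run):
1. the cover is fully open and its tab has sprung up (value of joint cover above 0.095 m and value of joint tab below 0.0015 m), for 0.2 s.
2. the dial is at its clockwise stop (value of joint dial below 0.08 rad), for 0.15 s.
At the end, for the whole second after the job is handed in: The cover is open (at least 95 of 100 mm) with its tab up (within 1.5 mm), and the dial rests two clicks from its clockwise stop (0.63 rad, within 0.13) (all of step 1 and value of joint dial between 0.5 and 0.76 rad and velocity of joint dial between -0.05 and 0.05 rad/s); the robot touches nothing.
It fails at once if the cup is moved by more than 20 mm (distance of cup_mid from where it was at the start of the episode above 0.02 m).
It fails at once if the tube is moved by more than 20 mm (distance of tube_mid from where it was at the start of the episode above 0.02 m).
It fails at once if the tamper is moved by more than 20 mm (distance of tamper_mid from where it was at the start of the episode above 0.02 m).
It also fails if it takes over 58 s, if anything falls off the work surface, if the arm or the gripper's body presses on something with over 40 N, if the wrist force passes 120 N, or if a joint passes its speed limit or range.

## Working session

There is one attempt and no reset: what is moved stays moved. The work goes in short steps, Python scripts to look and compute and a tool call to move; the robot and the scene stay as the last step left them, time stands still between calls to the robot, and variables do not carry over. Pictures are saved under pics/ and viewed, and the job is handed in when it is done.

Besides the shell and the picture viewer there is one more tool, called after "Request:" as name([rows], argument=value, ...), one row to a line, values as JSON. move_arm: Moves the arm, as the interface text tells. Its arguments: {"type":"object","properties":{"slide":{"type":"array"},"yaw":{"type":"array"},"fingers":{"type":"number"}},"required":["slide","yaw"]}

```bash
mkdir -p pics; ls
cat > h.py <<'E'
import numpy as np, cv2
from cell import manip
from scipy.spatial.transform import Rotation as R
def cam(n,st=None):
    p=manip.camera_params(n);K=np.array(p["intrinsics"])
    return p,K
E
python3 - <<'E'
from h import *
print(manip.observe())
for n in ("scene","side"):
    p=manip.camera_params(n);print(n,p)
    im,d=manip.get_image(n);cv2.imwrite(f"pics/{n}0.png",im[:,:,::-1]);np.save(f"{n}0.npy",d)
print(manip.camera_params("wrist"))
E
```

```text
pics
{'time': 0.0, 'joint_pos': array([-69.43582081,  26.898449  ,  -2.78563175,  87.87494828,
         1.38334492,  65.37362317,  -4.71620158]), 'joint_velocities': array([ 0.03331137,  0.04096217,  0.10965476,  0.09837208,  0.070694  ,
        0.0991105 , -0.02230686]), 'joint_efforts': array([ 1.81262189e-04, -5.07967722e+01, -8.06225790e-02, -2.36156130e+01,
       -6.13476383e-02,  3.80134676e-02,  1.72198629e-04]), 'tool_pos': array([0.25502146, 0.6243181 , 0.22147702]), 'ee_rot': array([-1.79886782e+02,  5.83209285e-03,  1.57783301e+02]), 'ft_force': array([-0.33659897, -0.29871582, -0.35666523]), 'moment': array([-0.00531788, -0.02923574,  0.00515824]), 'gripper_width': 1.0005470021172826}
scene {'intrinsics': array([[386.55434413,   0.        , 258.46011645],
       [  0.        , 386.55434413, 187.72345937],
       [  0.        ,   0.        ,   1.        ]]), 'position': array([ 0.89710126, -0.58199319,  0.93304305]), 'orientation': array([-142.68468619,    0.16253909,   34.25501551])}
side {'intrinsics': array([[356.36753895,   0.        , 248.0077264 ],
       [  0.        , 356.36753895, 191.72829547],
       [  0.        ,   0.        ,   1.        ]]), 'position': array([ 0.31962079, -0.82207155,  0.55745678]), 'orientation': array([-1.21212687e+02, -4.19559568e-02, -1.48376231e+01])}
{'intrinsics': array([[265.0098733 ,   0.        , 254.89179129],
       [  0.        , 265.0098733 , 193.86702061],
       [  0.        ,   0.        ,   1.        ]]), 'hand_eye': array([[ 8.04161011e-05, -9.64036640e-01, -2.65769354e-01,
         7.26078482e-02],
       [ 9.99999992e-01,  1.04419354e-04, -7.61862976e-05,
         1.60833911e-03],
       [ 1.01197847e-04, -2.65769346e-01,  9.64036641e-01,
        -1.64373338e-01],
       [ 0.00000000e+00,  0.00000000e+00,  0.00000000e+00,
         1.00000000e+00]])}
```

View pics/scene0.png

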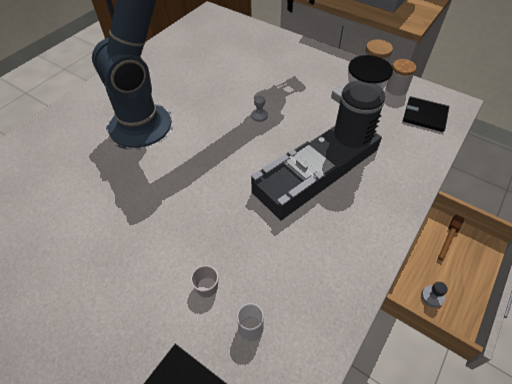

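View pics/side0.png

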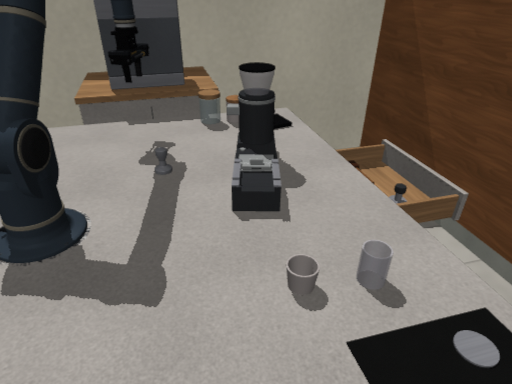

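The scene view shows the grinder with its bed's near corner at about (280,210), tower at (358,110), tamper (260,107), cup (205,281) and tube (250,322). The side view shows the tower at (257,120) and the bed front at (257,190). I'll zoom in.

Run:
```python
from h import *
a=cv2.imread("pics/scene0.png")[85:225,240:400];cv2.imwrite("pics/s_z.png",cv2.resize(a,None,fx=4.2,fy=4.2,interpolation=cv2.INTER_CUBIC))
a=cv2.imread("pics/side0.png")[60:215,215:300];cv2.imwrite("pics/d_z.png",cv2.resize(a,None,fx=3.8,fy=3.8,interpolation=cv2.INTER_CUBIC))
```

```text
(no output)
```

View pics/s_z.png

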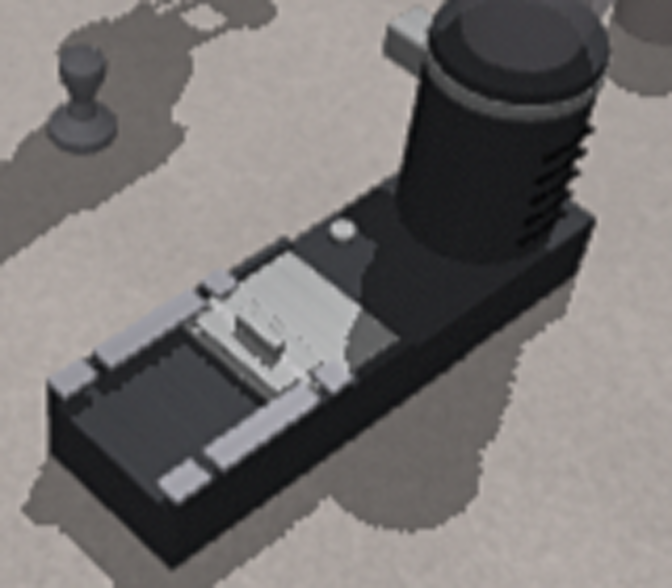

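View pics/d_z.png

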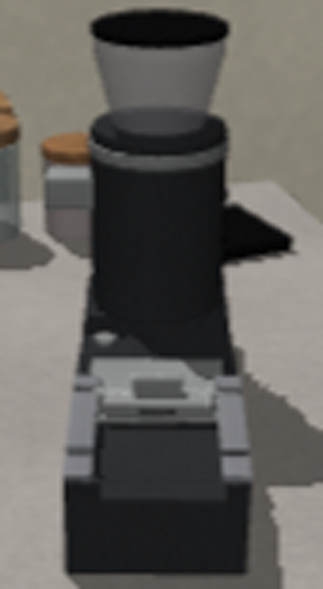

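```bash
cat >> h.py <<'E'
def ray(n,u,v,z):
    p,K=cam(n);Rm=R.from_euler('xyz',p["orientation"],degrees=True).as_matrix()
    d=Rm@np.linalg.inv(K)@np.array([u,v,1.]);o=np.array(p["position"])
    return o+d*(z-o[2])/d[2]
E
python3 - <<'E'
from h import *
from scipy.optimize import least_squares
S=[((50,383),.083,(-66,-165)),((183,503),.083,(66,-165)),((172,568),0,(66,-165)),((50,455),0,(-66,-165)),((259,330),.095,(0,-30)),((595,218),.064,(66,260))]
D=[((66,480),.083,(-66,-165)),((248,482),.083,(66,-165)),((70,572),0,(-66,-165)),((244,572),0,(66,-165)),((159,380),.095,(0,-30))]
W=[];G=[];N=[]
for n,L,f,ox,oy in(("scene",S,4.2,240,85),("side",D,3.8,215,60)):
    for (u,v),z,g in L:
        W.append(ray(n,ox+(u+.5)/f-.5,oy+(v+.5)/f-.5,z)[:2]);G.append(g);N.append(n)
W=np.array(W);G=np.array(G)/1000
def T(p):
    c,s=np.cos(p[2]),np.sin(p[2]);return G@np.array([[c,s],[-s,c]])+p[:2]
def fit(m):
    return least_squares(lambda p:(T(p)-W)[m].ravel(),[.5,.2,-.5],loss='soft_l1',f_scale=.003).x
N=np.array(N)
for m in (N=="scene",N=="side",N!=""):
    p=fit(m);print(p[:2],np.degrees(p[2]));print(np.round((T(p)-W)*1000,1).tolist())
# tab/others
for u,v,z in((260,104,.08),(205,281,.03),(250,322,.04)): print(ray("scene",u,v,z))
d=np.load("scene0.npy");p,K=cam("scene");print(d[163,301])
E
```

```text
[0.59562816 0.1177101 ] -15.403877282648116
[[-2.1, -0.1], [-1.3, -1.9], [3.7, -3.3], [-0.3, -0.2], [0.3, 2.3], [0.6, 3.2], [1.0, 2.2], [6.9, 1.9], [-1.9, -6.0], [2.2, -8.6], [1.5, 3.4]]
[0.59529508 0.11728321] -16.05137685366852
[[-4.0, 0.7], [-3.7, -2.5], [1.4, -4.0], [-2.2, 0.6], [-0.4, 2.0], [2.9, 1.3], [-0.9, 3.0], [4.6, 1.3], [-3.8, -5.2], [-0.1, -9.2], [0.9, 3.1]]
[0.59510669 0.11757284] -15.568677742736602
[[-3.0, 0.1], [-2.4, -2.1], [2.7, -3.5], [-1.2, 0.0], [-0.3, 2.2], [0.8, 2.7], [0.1, 2.3], [5.9, 1.7], [-2.8, -5.8], [1.2, -8.8], [0.9, 3.3]]
[0.33642524 0.24610752 0.08      ]
[ 0.56156466 -0.3295777   0.03      ]
[ 0.71405573 -0.35222903  0.04      ]
1.1076077
```

```bash
cat >> h.py <<'E'
def rel(target,yaw_deg=None,start=None):
    """world target xyz -> tool slide from current pose"""
    s=manip.observe();p=np.array(s["tool_pos"]) if start is None else np.array(start[0]);y=s["ee_rot"][2] if start is None else start[1]
    d=np.array(target)-p;a=np.radians(y)
    sl=[d[0]*np.cos(a)+d[1]*np.sin(a),d[0]*np.sin(a)-d[1]*np.cos(a),-d[2]]
    dy=None if yaw_deg is None else -np.radians((yaw_deg-y+180)%360-180)
    return np.round(sl,4),dy
E
python3 - <<'E'
from h import *
st=([.255,.6243,.2215],157.8)
print(rel([.44,.17,.23],164.5,st),rel([.587,.0886,.23],164.5,st))
E
```

```text
(array([-0.3429, -0.3507, -0.0085]), np.float64(-0.11693705988361988)) (array([-0.5098, -0.3705, -0.0085]), np.float64(-0.11693705988361988))
```

Request:
move_arm([
  [-0.034,-0.035,0],
  [-0.068,-0.07,0],
  [-0.103,-0.105,0],
  [-0.137,-0.14,0],
  [-0.171,-0.175,0],
  [-0.206,-0.21,0],
  [-0.24,-0.245,0],
  [-0.274,-0.28,0],
  [-0.309,-0.315,0],
  [-0.343,-0.35,0],
  [-0.38,-0.355,0],
  [-0.42,-0.36,0],
], yaw=[-0.01,-0.02,-0.03,-0.04,-0.05,-0.06,-0.07,-0.08,-0.09,-0.1,-0.11,-0.117])

```text
time: 1.3
tool_pos: [0.5082, 0.1311, 0.2226]
ee_rot: [180.0, -0.0, 164.4]
ft_force: [0.5, 0.3, 0.4]
gripper_width: 1.0
```

Run:
```python
from h import *
s=manip.observe();print(s["time"],s["tool_pos"],s["ee_rot"],s["ft_force"])
print(rel([.587,.0886,.23],164.5))
```

```text
1.3 [0.50820041 0.1311049  0.22263653] [ 1.79974024e+02 -2.47416071e-02  1.64442523e+02] [0.4872209  0.28811036 0.39984626]
(array([-0.0873, -0.0198, -0.0074]), np.float64(-0.0010031676970485043))
```

Request:
move_arm([
  [-0.044,-0.01,0],
  [-0.087,-0.02,0],
  [-0.087,-0.02,0],
  [-0.087,-0.02,0],
], yaw=[0,0,0,0], fingers=0.04)

```text
time: 1.7
tool_pos: [0.5863, 0.0895, 0.2216]
ee_rot: [-179.9, -0.1, 164.4]
ft_force: [-0.8, -0.5, -1.0]
gripper_width: 0.721
```

```bash
cat >> h.py <<'E'
def wpose():
    s=manip.observe();return np.array(s["tool_pos"]),R.from_euler('xyz',s["ee_rot"],degrees=True).as_matrix()
def wray(P,u,v,z):
    p,K=cam("wrist");H=np.array(p["hand_eye"]);t,Rt=P
    o=t+Rt@H[:3,3];d=Rt@H[:3,:3]@np.linalg.inv(K)@np.array([u,v,1.])
    return o+d*(z-o[2])/d[2]
def shot(name):
    P=wpose();im,d=manip.get_image("wrist");cv2.imwrite(f"pics/{name}.png",im[:,:,::-1]);np.savez(name,t=P[0],R=P[1],d=d);return P,im,d
E
python3 - <<'E'
from h import *
P,im,d=shot("w1");print(P,manip.observe()["ee_rot"],manip.observe()["gripper_width"])
E
```

```text
(array([0.58630629, 0.08952144, 0.2215658 ]), array([[-9.63054820e-01,  2.69299009e-01, -1.85925179e-03],
       [ 2.69300322e-01,  9.63056122e-01, -4.91780060e-04],
       [ 1.65812794e-03, -9.74308263e-04, -9.99998151e-01]])) [-1.79978460e+02 -1.14541530e-01  1.64490878e+02] 0.6799289007518247
```

View pics/w1.png

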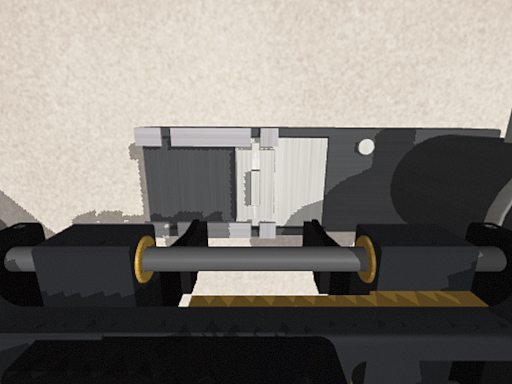

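Run:
```python
from h import *
a=cv2.imread("pics/w1.png")[120:245,130:340];cv2.imwrite("pics/w1z.png",cv2.resize(a,None,fx=3.8,fy=3.8,interpolation=cv2.INTER_CUBIC))
```

```text
(no output)
```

View pics/w1z.png

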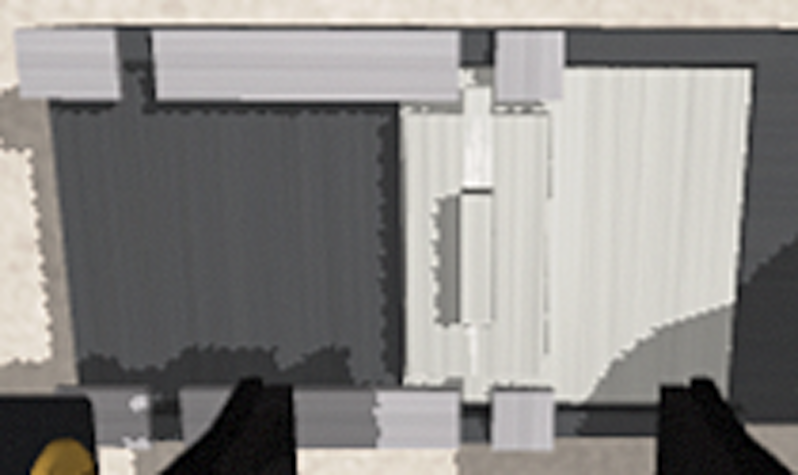

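Run:
```python
from h import *
z=np.load("w1.npz");P=(z["t"],z["R"])
def q(u,v,h): return wray(P,130+(u+.5)/3.8-.5,120+(v+.5)/3.8-.5,h)
for n,pt,h in(("ridge",(477,257),.095),("ridgeL",(463,257),.095),("ridgeR",(491,257),.095),("r top",(477,191),.095),("rbot",(477,322),.095)):
    print(n,q(*pt,h))
a,b=q(20,98,.083),q(563,98,.083);print("lip ang",np.degrees(np.arctan2(*(b-a)[1::-1]))-90,np.linalg.norm(b-a))
a,b=q(18,30,.083),q(563,30,.083);print("lip outer",np.degrees(np.arctan2(*(b-a)[1::-1]))-90)
c,e=q(495,30,.083),q(495,448,.083);print("x width",np.linalg.norm(e-c),(c+e)/2, np.degrees(np.arctan2(*(e-c)[1::-1])))
c,e=q(755,67,.07),q(737,300,.07);print("cover far",c,e,np.degrees(np.arctan2(*(e-c)[1::-1])))
print("depth ridge",z["d"][187,255],"z expect",)
```

```text
ridge [0.58660542 0.0912568  0.095     ]
ridgeL [0.58548465 0.08724341 0.095     ]
ridgeR [0.58772615 0.09527007 0.095     ]
r top [0.56746288 0.09660249 0.095     ]
rbot [0.60613697 0.08580248 0.095     ]
lip ang -15.612646088128088 0.16141152101477396
lip outer -15.616611954563766
x width 0.1325303259353176 [0.58904069 0.09635731 0.083     ] -15.332243545211636
cover far [0.55762168 0.18805533 0.07      ] [0.6293621  0.16756093 0.07      ] -15.943282840100325
depth ridge 0.29717863 z expect
```

Request:
move_arm([
  [0,0.002,0.04],
  [0,0.002,0.08],
  [0,0.002,0.11],
  [0,0.002,0.11],
  [0,0.002,0.11],
  [0,0.002,0.11],
], yaw=[0,0,0,0,0,0], fingers=0.04)

```text
time: 2.35
tool_pos: [0.588, 0.093, 0.1147]
ee_rot: [179.9, 0.2, 164.5]
ft_force: [-0.1, 0.5, 0.9]
gripper_width: 0.464
```

Run:
```python
from h import *
P,im,d=shot("w2");print(P[0],manip.observe()["ee_rot"],manip.observe()["gripper_width"],manip.observe()["ft_force"])
a=cv2.imread("pics/w2.png")[100:350,130:380];cv2.imwrite("pics/w2z.png",cv2.resize(a,None,fx=2.3,fy=2.3,interpolation=cv2.INTER_CUBIC))
im,d=manip.get_image("side");a=im[120:215,200:310,::-1];cv2.imwrite("pics/d2z.png",cv2.resize(a,None,fx=4,fy=4,interpolation=cv2.INTER_CUBIC))
```

```text
[0.58803332 0.09296721 0.11473726] [179.86883753   0.19604608 164.51205925] 0.4596085283717038 [0.350577   0.56064145 0.56279062]
```

View pics/w2z.png

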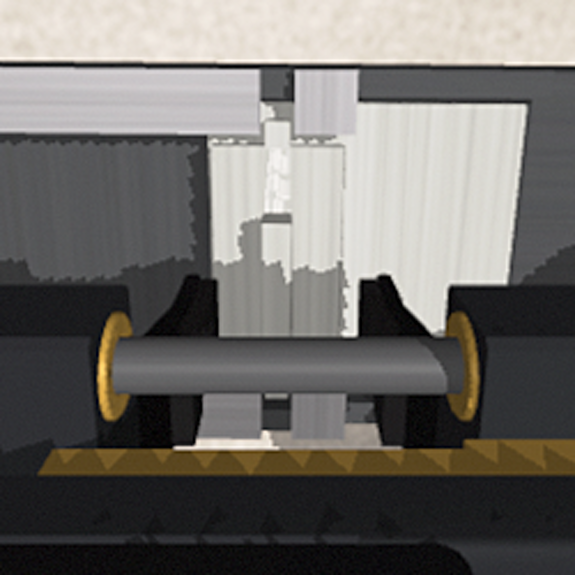

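View pics/d2z.png

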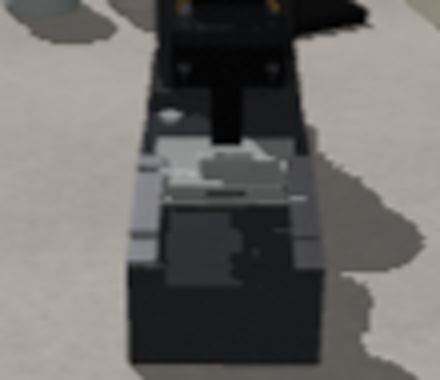

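The wrist crop shows the fingers at x≈205 and x≈370, either side of the ridge (262–292), and the side view shows them centred across the bed. I'll go down and pinch.

Request:
move_arm([
  [0,-0.001,0.015],
  [0,-0.001,0.027],
  [0,-0.001,0.027],
  [0,-0.001,0.027],
], yaw=[0,0,0,0])

```text
time: 2.85
tool_pos: [0.5867, 0.0913, 0.0857]
ee_rot: [180.0, -0.0, 164.5]
ft_force: [-0.9, 0.1, -0.4]
gripper_width: 0.463
```

Request:
move_arm([
  [0,0,0],
  [0,0,0],
  [0,0,0],
  [0,0,0],
  [0,0,0],
], yaw=[0,0,0,0,0], fingers=0.0)

```text
time: 3.35
tool_pos: [0.5863, 0.0895, 0.0856]
ee_rot: [-179.9, -0.0, 164.4]
ft_force: [-2.3, -1.8, 2.6]
gripper_width: 0.11
```

Request:
move_arm([
  [0,0,0.002],
  [0,0,0.004],
  [0,0,0.004],
], yaw=[0,0,0])

```text
time: 3.65
tool_pos: [0.5863, 0.0897, 0.0814]
ee_rot: [-179.9, -0.0, 164.4]
ft_force: [-1.3, -4.9, 3.6]
gripper_width: 0.112
```

Request:
move_arm([
  [0,0,0.001],
  [0,0,0.001],
], yaw=[0,0])

```text
time: 3.85
tool_pos: [0.5863, 0.0897, 0.0807]
ee_rot: [-179.9, -0.0, 164.4]
ft_force: [-1.9, -5.1, 4.3]
gripper_width: 0.113
```

Request:
move_arm([
  [0,0,0.0005],
  [0,-0.005,0.0005],
  [0,-0.01,0.0005],
  [0,-0.015,0.0005],
], yaw=[0,0,0,0])

```text
time: 4.25
tool_pos: [0.5832, 0.0786, 0.0806]
ee_rot: [179.8, 0.0, 164.6]
ft_force: [-1.3, 2.3, 6.0]
gripper_width: 0.109
```

Request:
move_arm([
  [0,-0.009,0],
  [0,-0.018,0],
  [0,-0.027,0],
  [0,-0.036,0],
  [0,-0.045,0],
  [0,-0.054,0],
  [0,-0.063,0],
  [0,-0.071,0],
  [0,-0.078,0],
  [0,-0.084,0],
  [0,-0.086,0],
  [0,-0.086,0],
], yaw=[0,0,0,0,0,0,0,0,0,0,0,0])

```text
time: 5.45
tool_pos: [0.5592, -0.0057, 0.0806]
ee_rot: [179.9, -0.1, 164.5]
ft_force: [-4.9, -0.1, 9.2]
gripper_width: 0.11
```

Request:
move_arm([
  [0,-0.002,0],
  [0,-0.003,0],
  [0,-0.003,0],
], yaw=[0,0,0])

```text
time: 5.75
tool_pos: [0.5589, -0.0067, 0.0806]
ee_rot: [179.8, -0.0, 164.5]
ft_force: [-3.2, 3.9, 7.5]
gripper_width: 0.111
```

Request:
move_arm([
  [0,0,-0.002],
  [0,0,-0.004],
  [0,0,-0.005],
  [0,0,-0.005],
], yaw=[0,0,0,0])

```text
time: 6.15
tool_pos: [0.5589, -0.0067, 0.085]
ee_rot: [179.9, -0.0, 164.6]
ft_force: [-1.0, 5.5, 2.4]
gripper_width: 0.108
```

Request:
move_arm([
  [0,0,0],
  [0,0,0],
  [0,0,-0.002],
  [0,0,-0.01],
  [0,0,-0.03],
  [0,0,-0.05],
  [0,0,-0.05],
], yaw=[0,0,0,0,0,0,0], fingers=0.04)

```text
time: 6.85
tool_pos: [0.561, -0.0095, 0.1381]
ee_rot: [179.9, 0.3, 164.4]
ft_force: [0.3, -0.4, -0.8]
gripper_width: 0.458
```

Request:
move_arm([
  [-0.005,0.02,-0.03],
  [-0.01,0.055,-0.06],
  [-0.015,0.09,-0.08],
  [-0.02,0.12,-0.085],
  [-0.025,0.134,-0.085],
  [-0.025,0.134,-0.085],
  [-0.025,0.134,-0.085],
  [-0.025,0.134,-0.085],
], yaw=[0,0,0,0,0,0,0,0])

```text
time: 7.65
tool_pos: [0.6179, 0.1108, 0.2191]
ee_rot: [-179.9, -0.1, 164.3]
ft_force: [0.2, 0.3, 0.4]
gripper_width: 0.459
```

Run:
```python
from h import *
P,im,d=shot("w3");print(P[0],manip.observe()["ee_rot"],manip.observe()["gripper_width"],manip.observe()["ft_force"])
a=cv2.imread("pics/w3.png")[80:240,130:340];cv2.imwrite("pics/w3z.png",cv2.resize(a,None,fx=3.7,fy=3.7,interpolation=cv2.INTER_CUBIC))
```

```text
[0.61792274 0.11078882 0.21909715] [-1.79912013e+02 -6.42579038e-02  1.64316278e+02] 0.4592956876640958 [ 0.20708564 -0.20472156  0.00489329]
```

View pics/w3z.png

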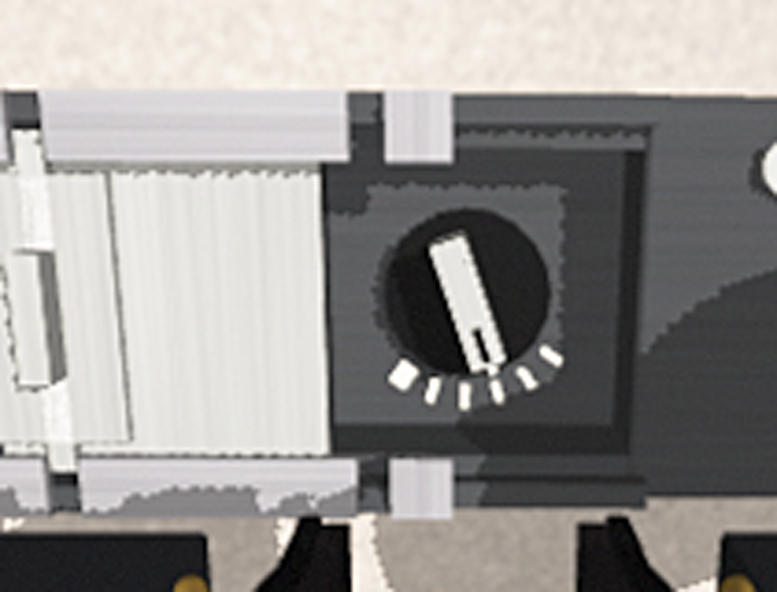

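Run:
```python
from h import *
z=np.load("w3.npz");P=(z["t"],z["R"])
f=3.7
def q(u,v,h): return wray(P,130+(u+.5)/f-.5,80+(v+.5)/f-.5,h)
im=cv2.resize(cv2.imread("pics/w3.png")[80:240,130:340],None,fx=f,fy=f,interpolation=cv2.INTER_CUBIC)
m=np.zeros(im.shape[:2],np.uint8);m[200:366,395:540]=(im[200:366,395:540].min(2)>110)*255
cs,_=cv2.findContours(m,cv2.RETR_EXTERNAL,cv2.CHAIN_APPROX_NONE);c=max(cs,key=cv2.contourArea);r=cv2.minAreaRect(c);print(r)
print("bar c",q(*r[0],.06)); b=cv2.boxPoints(r);W=np.array([q(*x,.06) for x in b]);print(W)
for i in range(4): print(np.linalg.norm(W[i]-W[i-1]),np.degrees(np.arctan2(*(W[i]-W[i-1])[1::-1])))
# skirt circle edges z~33
m2=np.array([[386,290],[551,290],[466,208],[466,376]])
for x in m2: print("skirt",q(*x,.033))
print("skirt c",q(468,292,.033))
print("ridge",q(33,318,.095))
print("ridge depth", z["d"][80+int(318/f),130+int(33/f)],"plate",z["d"][80+int(300/f),130+int(85/f)],"cover",z["d"][80+300//4,130+int(200/f)])
p,K=cam("wrist");H=np.array(p["hand_eye"])
for (u,v) in((33,318),(85,300),(200,300)):
    U,V=130+u/f,80+v/f;d=z["d"][int(round(V)),int(round(U))];c=np.linalg.inv(K)@[U,V,1]*d;print(P[0]+P[1]@(H[:3,:3]@c+H[:3,3]))
```

```text
((467.65655517578125, 303.3851318359375), (136.29624938964844, 39.55249786376953), 70.9249038696289)
bar c [0.59507974 0.11993379 0.06      ]
[[0.57321627 0.11217972 0.06      ]
 [0.57251482 0.12503552 0.06      ]
 [0.61763507 0.12793321 0.06      ]
 [0.618526   0.11463278 0.06      ]]
0.04537608026090706 -176.90104946921923
0.012874915997262206 93.12313606907516
0.04521320359658463 3.6745768724668832
0.013330236670311834 -86.16778915267675
skirt [0.58641806 0.09209599 0.033     ]
skirt [0.60234923 0.14888447 0.033     ]
skirt [0.56653387 0.12736887 0.033     ]
skirt [0.62444222 0.11114811 0.033     ]
skirt c [0.5950256  0.12013086 0.033     ]
ridge [ 0.55944497 -0.00411423  0.095     ]
ridge depth 0.2896495 plate 0.3022608 cover 0.31105268
[ 0.55981904 -0.00251293  0.09790437]
[0.559504   0.0080936  0.08319894]
[0.56982049 0.03875241 0.0718277 ]
```

The picture shows the dial at zoomed (468,303), with the marked end pointing at the third tick after the broad stop tick at (403,375). Both tab ears are in the open-end notches. The cover has travelled 99 mm and the tab is up, since the plate stands 11 mm above the cover in depth. Next is the dial.

Request:
move_arm([
  [0.01,0.001,0.01],
  [0.02,0.003,0.04],
  [0.0245,0.003,0.08],
  [0.0245,0.003,0.12],
  [0.0245,0.003,0.12],
  [0.0245,0.003,0.12],
  [0.0245,0.003,0.12],
], yaw=[-0.1,-0.2,-0.31,-0.31,-0.31,-0.31,-0.31], fingers=0.04)

```text
time: 8.4
tool_pos: [0.5978, 0.1226, 0.1024]
ee_rot: [180.0, 0.2, -177.8]
ft_force: [0.6, 0.6, 0.2]
gripper_width: 0.462
```

Run:
```python
from h import *
P,im,d=shot("w4");print(P[0],manip.observe()["ee_rot"],manip.observe()["gripper_width"],manip.observe()["ft_force"],manip.observe()["joint_pos"])
im,d=manip.get_image("scene");a=im[85:225,240:400,::-1];cv2.imwrite("pics/s4z.png",cv2.resize(a,None,fx=4.2,fy=4.2,interpolation=cv2.INTER_CUBIC))
```

```text
[0.59775956 0.12256575 0.10236454] [ 179.94941889    0.25289705 -177.79614517] 0.45827662361314875 [0.00678186 0.54135493 0.31848906] [-21.09787551  27.89620774   7.41399975 104.19040944  -4.65742887
  47.94775035  80.77434396]
```

View pics/w4.png

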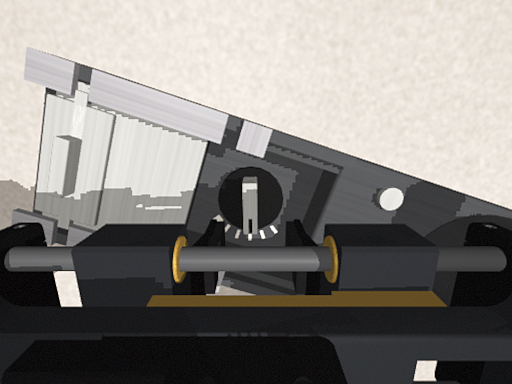

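View pics/s4z.png

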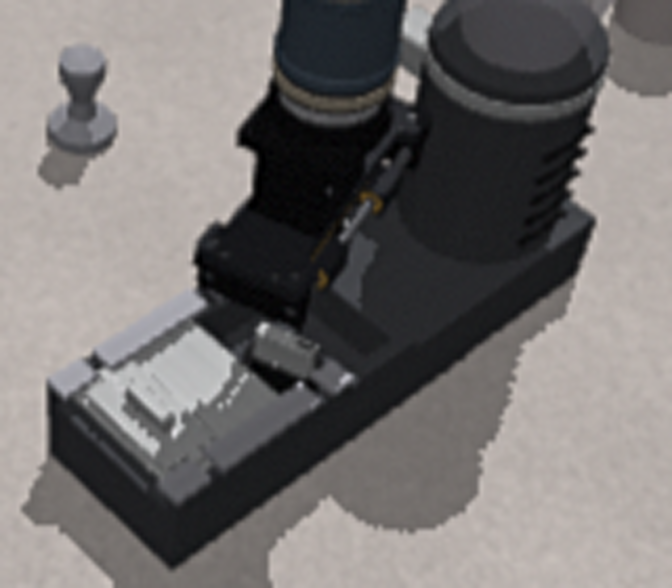

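The wrist view shows the bar vertical at column 249, so the jaws are square to it, with the fingers at columns 215 and 295. The scene view shows the cover open and the tool over the well. I'll descend in two steps.

Request:
move_arm([
  [0,0,0.015],
  [0,0,0.03],
  [0,0,0.035],
  [0,0,0.035],
], yaw=[0,0,0,0])

```text
time: 8.9
tool_pos: [0.5948, 0.1227, 0.0633]
ee_rot: [-180.0, -0.2, -177.7]
ft_force: [0.8, 0.4, 0.1]
gripper_width: 0.458
```

Run:
```python
from h import *
s=manip.observe();print(s["tool_pos"],s["ee_rot"],s["ft_force"])
print(rel([.595,.120,.037]))
z=np.load("w4.npz");print(wray((z["t"],z["R"]),249,205,.06))
```

```text
[0.59477128 0.12269813 0.06327569] [-179.95991809   -0.18503348 -177.74773342] [0.79033485 0.43119782 0.10825109]
(array([-0.0001, -0.0027,  0.0263]), None)
[0.59254169 0.11901057 0.06      ]
```

Request:
move_arm([
  [0,-0.003,0.008],
  [0,-0.003,0.018],
  [0,-0.003,0.025],
  [0,-0.003,0.025],
  [0,-0.003,0.025],
], yaw=[0,0,0,0,0])

```text
time: 9.4
tool_pos: [0.596, 0.1199, 0.0398]
ee_rot: [180.0, -0.0, -177.8]
ft_force: [0.4, -0.6, 0.4]
gripper_width: 0.458
```

Request:
move_arm([
  [0,0,0],
  [0,0,0],
  [0,0,0],
  [0,0,0],
  [0,0,0],
], yaw=[0,0,0,0,0], fingers=0.0)

```text
time: 9.9
tool_pos: [0.5961, 0.1184, 0.0403]
ee_rot: [-179.9, -0.0, -177.8]
ft_force: [-1.1, -2.9, 2.1]
gripper_width: 0.133
```

Request:
move_arm([
  [0,-0.001,0],
  [0,-0.001,0],
  [0,-0.001,0],
  [0,-0.001,0],
  [0,-0.001,0],
  [0,-0.001,0],
  [0,-0.001,0],
  [0,-0.001,0],
  [0,-0.001,0],
  [0,-0.001,0],
], yaw=[0.08,0.17,0.26,0.35,0.44,0.53,0.62,0.7,0.75,0.75])

```text
time: 10.9
tool_pos: [0.5959, 0.1177, 0.0402]
ee_rot: [-179.9, 0.0, 139.2]
ft_force: [-1.9, -3.1, 2.9]
gripper_width: 0.133
```

Run:
```python
from h import *
s=manip.observe();print(s["tool_pos"],s["ee_rot"],s["ft_force"],s["moment"])
```

```text
[0.59587201 0.11768448 0.04021697] [-1.79913704e+02  2.89383481e-02  1.39247919e+02] [-1.85282621 -3.11657912  2.90049902] [-0.78306583  0.34425979  0.01495601]
```

Request:
move_arm([
  [0,0,0],
  [0,0,0],
  [0,0,0],
  [0,0,0],
  [0,0,0],
], yaw=[0.08,0.16,0.22,0.25,0.25])

```text
time: 11.4
tool_pos: [0.5957, 0.1175, 0.0402]
ee_rot: [-179.9, 0.1, 125.1]
ft_force: [-2.9, -4.7, 5.5]
gripper_width: 0.135
```

Run:
```python
from h import *
s=manip.observe();print(s["tool_pos"],s["ee_rot"],s["ft_force"],s["moment"])
```

```text
[0.59569324 0.11751758 0.04019656] [-1.79887870e+02  6.21985275e-02  1.25078032e+02] [-2.89149087 -4.65653727  5.47288728] [-1.12589154  0.51545638  0.5879748 ]
```

The z moment rose from 0.015 to 0.59 N m at bar angle -55° (stop expected at about -53°), so the dial is at its stop. I'll hold briefly.

Request:
move_arm([
  [0,0,0],
  [0,0,0],
  [0,0,0],
], yaw=[0.01,0.01,0.01])

```text
time: 11.7
tool_pos: [0.5957, 0.1175, 0.0402]
ee_rot: [-179.9, 0.1, 124.6]
ft_force: [-2.9, -5.3, 4.5]
gripper_width: 0.139
```

Run:
```python
from h import *
s=manip.observe();print(s["tool_pos"],s["ee_rot"],s["ft_force"],s["moment"])
print((125-(180-15.6-37.24+36.0)))
```

```text
[0.59571012 0.11754841 0.04022211] [-1.79894848e+02  5.65130120e-02  1.24551748e+02] [-2.9301205  -5.26789579  4.51575986] [-1.18430329  0.57588028  0.61255231]
-38.16
```

Request:
move_arm([
  [0,0,0],
  [0,0,0],
  [0,0,0],
  [0,0,0],
  [0,0,0],
  [0,0,0],
  [0,0,0],
  [0,0,0],
  [0,0,0],
  [0,0,0],
], yaw=[-0.06,-0.15,-0.24,-0.33,-0.42,-0.51,-0.6,-0.66,-0.67,-0.67])

```text
time: 12.7
tool_pos: [0.5961, 0.1181, 0.0402]
ee_rot: [-180.0, -0.0, 162.7]
ft_force: [-2.3, -4.3, 3.7]
gripper_width: 0.136
```

Run:
```python
from h import *
s=manip.observe();print(s["tool_pos"],s["ee_rot"],s["ft_force"],s["moment"])
```

```text
[0.596092   0.11807773 0.04023003] [-1.79968501e+02 -4.39046419e-03  1.62698067e+02] [-2.31043244 -4.27916775  3.71583603] [-1.06551198  0.5061159  -0.01528335]
```

Now I'll let go, lift and check.

Request:
move_arm([
  [0,0,0],
  [0,0,0],
  [0,0,0],
  [0,0,0],
  [0,0,0],
], yaw=[0,0,0,0,0], fingers=0.04)

```text
time: 13.2
tool_pos: [0.5961, 0.1196, 0.0399]
ee_rot: [180.0, -0.0, 162.8]
ft_force: [-0.5, 0.5, 0.2]
gripper_width: 0.439
```

Request:
move_arm([
  [0,0,-0.02],
  [0,0,-0.05],
  [0,0,-0.09],
  [-0.01,0,-0.13],
  [-0.025,0,-0.17],
  [-0.025,0,-0.18],
  [-0.025,0,-0.18],
  [-0.025,0,-0.18],
], yaw=[0,0,0,0,0,0,0,0])

```text
time: 14.0
tool_pos: [0.6187, 0.1117, 0.2184]
ee_rot: [-179.9, -0.2, 162.8]
ft_force: [-0.7, 0.7, -1.5]
gripper_width: 0.459
```

Run:
```python
from h import *
P,im,d=shot("w5");print(P[0],manip.observe()["ee_rot"],manip.observe()["gripper_width"],manip.observe()["ft_force"])
a=cv2.imread("pics/w5.png")[80:240,130:340];cv2.imwrite("pics/w5z.png",cv2.resize(a,None,fx=3.7,fy=3.7,interpolation=cv2.INTER_CUBIC))
im,d=manip.get_image("scene");cv2.imwrite("pics/s5.png",im[:,:,::-1])
```

```text
[0.61867106 0.1117461  0.21843933] [-179.90181434   -0.21378544  162.80258797] 0.4567219840085008 [-0.62514401 -0.56932555 -0.9859413 ]
```

View pics/w5z.png

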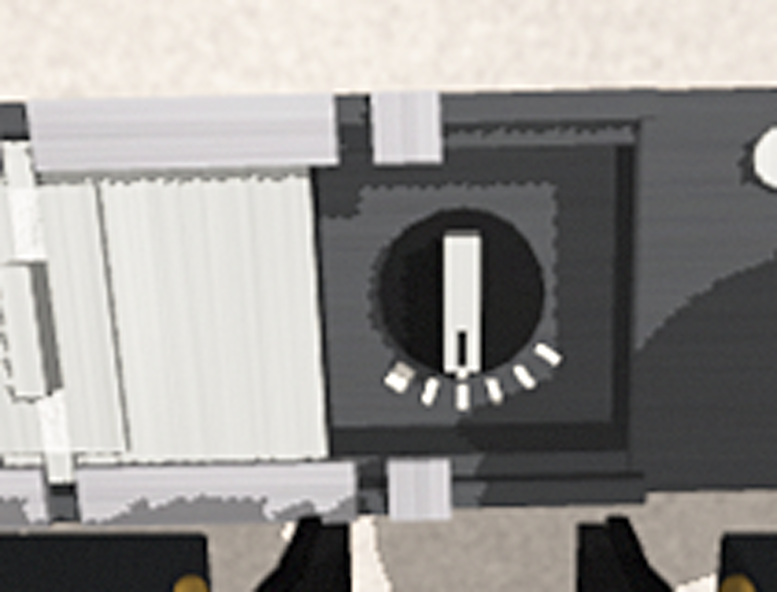

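View pics/s5.png

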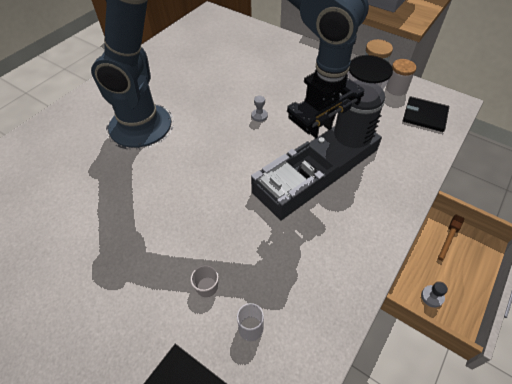

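The marked end (462,350) points at the second tick after the broad one (397,375). The ears are still in the open notches, and the cup, tube and tamper sit at the same pixels as at the start.

```bash
python3 -c "
from h import *
print(manip.finish_job())"
```

```text
the job is handed in; nothing more can be done
None
```

The grinder's dial is re-zeroed: it rests two clicks from its clockwise stop, with the cover locked open. The job was handed in at about 14 s of the 58 s allowed, and it reported no verdict.

**What I did:** I pinched the tab's ridge, pressed it about 5 mm down and slid the cover 100 mm until it met resistance. I then let the tab up and released it. Next I gripped the dial bar at click 3 and turned it clockwise to the stop. I backed off about 38° on the wrist, let go and lifted clear.

**What the last checks showed:**
- **Cover:** after I released the tab, camera measurements gave 99 mm of cover travel. The tab plate stood about 11 mm above the cover, so it was up. In the last picture both ears are still in the open-end notches.
- **Stop:** the wrist's z moment jumped from 0.015 to 0.6 N m at about -55°, against an expected -53°. I take the 2° difference as bar slip or compliance in the grip.
- **Dial:** the mark points at the second tick after the broad stop tick.
- **Bystanders:** the cup, tube and tamper appear at the same pixels as at the start.
- **Robot:** it was lifted clear of everything, with about 1 N on the wrist, no more than in earlier free moves.

**Disagreements:**
- Before turning, the bar measured 2–3° off the angle expected for click 3, well within half a click.
- Wrist camera depth read 2–3 mm high throughout, about the stated calibration error.

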